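Sweep loose container caps off the lab bench into the hanging waste bin

ROBOT

A 7-joint arm with a two-finger parallel gripper is mounted at the origin on the work surface. World frame = base frame: x ahead of the robot, y to its left, z up, the work surface at z = 0. Lengths are in m, angles in rad, forces in N, time in s.
With the tool pointing down it reaches from about 0.425 to 0.925 m from the base axis. Payload 6.8 kg.
Tool frame: the origin (TCP) lies on the front face of the gripper's body, between the roots of the fingers; the fingertips stand 73 mm ahead of it and the grasp point (between the pads) lies 54 mm ahead of it (env.nose_length is the distance from the TCP to the fingertips, in m); z points along the fingers, y is the direction in which the jaws open and shut (so a half turn about z gives the same grasp; the last joint's range is limited). The gripper opens to 85 mm and grips with 20 to 120 N. Pads are 22 mm wide; open, the fingers measure 114 mm over their backs; the gripper's body (76 mm by 85 mm) begins 54 mm behind the grasp point. The pads swing forward as they close: fully open they stand 13 mm farther back than shut.
Start: joints at [-1.234, 0.477, 0.022, 1.555, -0.011, 1.109, -0.083], TCP at [0.29, 0.609, 0.304] pointing down, gripper open.
Joint ranges: [-2.96, 2.96], [-0.34, 2.1], [-1.41, 1.46], [0.24, 2.44], [-1.37, 4.51], [0.17, 1.92], [-2.96, 2.96]. Speed limits (rad/s): [2.39, 2.39, 3.14, 3.14, 3.14, 3.14, 3.14].

INTERFACE

Orientations are given as a unit quaternion [w, x, y, z].
In Python, from cell import env, kin, camera, calibration, job gives the robot as it stands. The module is installed in compiled form; this text tells all that it offers. Calls block until the motion is done:
- env.reach(position, orientation): joint-space move of the TCP to a pose.
- env.movel(position, velocity=0.15, rot=None, stop_force=None): straight line of the TCP; rot=None keeps the orientation; velocity is the mean speed in m/s. With stop_force (N) it stops when the force on the tool has changed by that much, and returns True; else False.
- env.goto_joints(angles): joint-space move.
- env.grip(opening, f_grip=None): finger opening in m; f_grip is the grip in N (None keeps the last); returns when the fingers have stopped.
- env.dwell(seconds).
- kin.inverse_kinematics(position, orientation): joint angles nearest the present ones, or None.
- env.get_state(): the state.
- camera(name): name is "side" or "top"; returns (picture, depth): 384x512x3 uint8, blue, green, red; 384x512 float32, m along the optical axis (not along the pixel's ray), 0 where there is no reading.
- calibration(name): a dict with "fx", "fy", "cx", "cy" (pixels), "k1" (the pictures are not rectified: a ray, as slopes to the right and down, at radius r is drawn at 1 + k1 r^2 times it, then the intrinsics apply), "rvec" (rotation vector, rad) and "tvec" (3), from world to camera coordinates, as OpenCV has them. Camera axes: x right, y down, z forward; pixel columns grow to the right and rows downward; lengths in m; the calibration is good to about 2 mm. A picture is of the moment at which its call begins. calibration takes no time and is no camera call.
A pose or a line that the arm cannot do raises env.PlanningError and nothing moves.
- job.job_done(): hands the job in, once; it reports no verdict.
The state is a dict: "time": time; "qpos": joint angles; "joint_velocities": joint speeds; "joint_torque": joint torques, N m; "tcp_pos": TCP position; "orientation": TCP orientation; "force": force on the tool from outside, world axes, zero at the start; "torque": the same for the moment, N m; "opening": finger opening in m.
Only numpy, scipy, OpenCV 4.12 (cv2) and the standard library are available. Lean on these libraries where they do the work, as an engineer would, in place of code of your own. Each camera call takes 0.05 s, during which the arm holds its last target.

TASK

Clear the four loose blue screw caps off the laboratory worktop: with the fingertips, sweep them along the surface and over the bench's front edge so that all four drop into the yellow waste bin hanging there. Do not pick the caps up or let one fall on the floor, and leave the sample cup and the two small bottles standing where they are.

Things in the scene. Friction and masses are not known exactly. Their poses are not given: they have to be found in the camera images.
- bin: yellow open-topped waste bin, fixed, hung under the bench's front edge (away from the robot); its place along the edge differs from run to run. 170 mm in x, 280 mm in y, 120 mm high, walls 4 mm; origin at the centre of its underside, axes along the world's. Its rim lies 45 mm below the worktop's surface, its near wall 20 mm back under the overhanging edge, its far wall 146 mm beyond the edge
- bin_edge (a point): point on the worktop's front edge, at surface height, level with the bin's centre in y. The worktop is flat and ends there in a straight edge along y (x = 0.66), without a lip; the slab is 35 mm thick. A cap pushed slowly over the edge within 120 mm in y of this point drops straight into the bin
- cap_a: blue screw cap of a sample container, lying flat on the worktop, closed top up: a ribbed disc 28 mm across and 15 mm high, 10 to 18 g; origin at the centre of its underside (reads z = 0 on the worktop), z up, yaw meaningless; it slides when pushed
- cap_b: blue screw cap of a sample container, lying flat on the worktop, closed top up: a ribbed disc 28 mm across and 15 mm high, 10 to 18 g; origin at the centre of its underside (reads z = 0 on the worktop), z up, yaw meaningless; it slides when pushed
- cap_c: blue screw cap of a sample container, lying flat on the worktop, closed top up: a ribbed disc 28 mm across and 15 mm high, 10 to 18 g; origin at the centre of its underside (reads z = 0 on the worktop), z up, yaw meaningless; it slides when pushed
- cap_d: blue screw cap of a sample container, lying flat on the worktop, closed top up: a ribbed disc 28 mm across and 15 mm high, 10 to 18 g; origin at the centre of its underside (reads z = 0 on the worktop), z up, yaw meaningless; it slides when pushed
- cup: white sample cup with a red lid, 56 mm across and 55 mm high, 80 to 130 g; it stands loose among the caps and must be left standing where it is; origin at the centre of its underside, z up
- dropper: small white dropper bottle with a yellow cap, 36 mm across and 62 mm high, 45 to 70 g; it stands loose among the caps and must be left standing where it is; origin at the centre of its underside, z up
- reagent: small brown reagent bottle with a black cap and a white label, 48 mm across and 70 mm high, 125 to 200 g; it stands loose among the caps and must be left standing where it is; origin at the centre of its underside, z up

How it is judged:
By the outcome, as a careful person would: the job done as asked, in the order asked, and still so for the second after the job is handed in, with the robot touching nothing.
It also fails if it takes over 64 s, if anything falls off the work surface, if the arm or the gripper's body presses on something with over 40 N, if the wrist force passes 120 N, or if a joint passes its speed limit or range.

## Working session

There is one attempt and no reset: what is moved stays moved. The work goes in short steps, each a Python script; the robot and the scene stay as the last script left them, time stands still between calls to the robot, and variables do not carry over. Pictures are saved under pics/ and viewed, and the job is handed in when it is done.

```bash
mkdir -p pics; ls; python3 - <<'E'
from cell import env,camera,calibration
import cv2,numpy as np
for n in("top","side"):
    p,d=camera(n); cv2.imwrite(f"pics/{n}0.png",p); np.save(f"{n}d0.npy",d)
    print(calibration(n))
print(env.get_state(),env.nose_length)
E
```

```text
pics
{'fx': 451.1492473153624, 'fy': 451.1492473153624, 'cx': 255.7692775782098, 'cy': 192.01778910558937, 'k1': -0.07621411438695995, 'rvec': array([ 2.15812634, -2.13179171,  0.12769653]), 'tvec': array([0.02571383, 0.57971896, 0.77417735])}
{'fx': 348.74245759234367, 'fy': 348.74245759234367, 'cx': 254.328920232948, 'cy': 195.93398564256864, 'k1': 0.0049560671489030424, 'rvec': array([ 2.36706569, -0.53635753,  0.19082076]), 'tvec': array([-0.53260206,  0.1779323 ,  0.49926352])}
{'time': 0.1, 'qpos': array([-1.23412046,  0.47773397,  0.02236242,  1.55633934, -0.01151561,
        1.10931713, -0.08311149]), 'joint_velocities': array([-6.63146647e-05, -2.49286815e-03, -2.89141985e-04, -1.34257620e-03,
        1.42045883e-03,  1.60449813e-04,  6.17294687e-05]), 'joint_torque': array([ 4.07910295e-03, -5.97764146e+01,  1.61345713e+00, -2.81950557e+01,
        1.27938436e-02,  5.03298841e-03, -1.60472467e-05]), 'tcp_pos': array([0.2902539 , 0.60894955, 0.30301773]), 'orientation': array([-1.26547318e-04,  2.20567033e-01,  9.75371461e-01, -8.25071104e-04]), 'force': array([-0.40155795, -0.29316767, -0.46390908]), 'torque': array([ 0.01980933,  0.01097941, -0.05993659]), 'opening': 0.08529966126006695} 0.0726
```

View pics/top0.png

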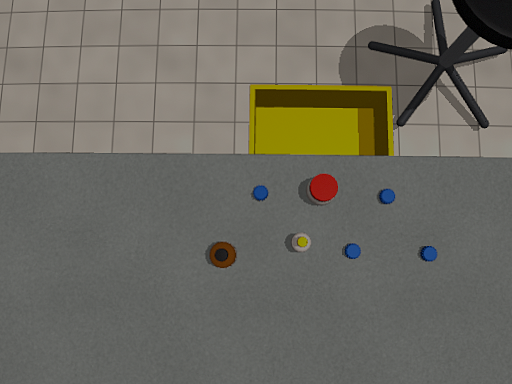

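View pics/side0.png

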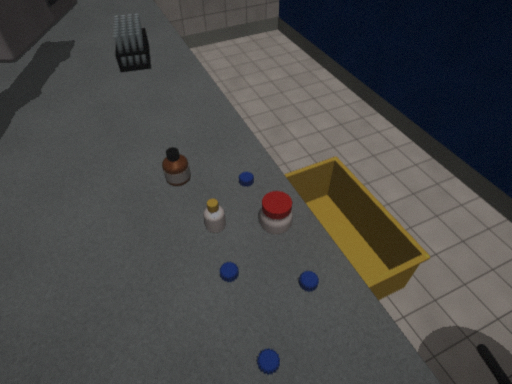

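Top view: caps are at about (261,193), (388,196), (353,251) and (429,254). The cup's lid is at (323,187), the dropper at (301,242), the reagent at (222,255), and the bin rim spans columns 250–393. The side view agrees.

```bash
cat > h.py <<'E'
import numpy as np,cv2
from cell import env,kin,camera,calibration,job
def px2w(n,u,v,z):
    c=calibration(n); K=np.array([[c['fx'],0,c['cx']],[0,c['fy'],c['cy']],[0,0,1.]])
    p=cv2.undistortPoints(np.array([[[u,v]]],float),K,np.array([c['k1'],0,0,0,0]))[0,0]
    R=cv2.Rodrigues(c['rvec'])[0]; o=-R.T@c['tvec']; d=R.T@np.array([p[0],p[1],1]); s=(z-o[2])/d[2]
    return o+s*d
def blobs(p,lo,hi,amin=40):
    h=cv2.cvtColor(p,cv2.COLOR_BGR2HSV); m=cv2.inRange(h,lo,hi)
    k,_,st,ce=cv2.connectedComponentsWithStats(m)
    return [(ce[i],st[i]) for i in range(1,k) if st[i][4]>=amin]
def caps(n,p):
    out=[]
    for c,s in blobs(p,(105,150,60),(130,255,255)):
        if s[4]<2000: out.append((c,s[4],px2w(n,c[0],c[1],0.011)))
    return out
E
python3 - <<'E'
from h import *
np.set_printoptions(precision=4,suppress=True)
for n in("top","side"):
    p=cv2.imread(f"pics/{n}0.png"); d=np.load(f"{n}d0.npy")
    for c,a,w in caps(n,p): print(n,c,a,w[:2])
    for nm,lo,hi,z in(("lid",(0,180,100),(4,255,255),.053),("yel",(22,100,80),(32,255,255),.06)):
        for c,s in blobs(p,lo,hi,20): print(n,nm,c,s,px2w(n,*c,z)[:2])
p="top"
print("reag",px2w(p,222,255,.07), "side",px2w("side",173,154,.07))
print("dropper",px2w(p,302,241.5,.062),px2w("side",212.5,202,.062))
for u,v in((250,86),(393,88),(250,154),(393,156)): print("rim",px2w(p,u,v,-.045))
for u in (20,200,450): print("edge",px2w(p,u,153.5+ u*0.007,0))
for n,u,v in(("side",250,292),):print(px2w(n,u,v,0))
E
```

```text
top [260.2047 192.5439] 171 [0.5823 0.025 ]
top [386.92   195.9029] 175 [ 0.5786 -0.2118]
top [352.4057 250.7429] 175 [ 0.4763 -0.1456]
top [429.1412 253.1864] 177 [ 0.4729 -0.2882]
top lid [323.5499 186.9205] [310 174  28  27 591] [ 0.588  -0.0875]
top yel [315.5018 125.4635] [ 249   84  145   72 7063] [ 0.6982 -0.0731]
top yel [302.2439 241.5   ] [298 237  10  10  82] [ 0.491  -0.0491]
side [245.8818 177.1727] 110 [0.5831 0.0243]
side [228.576  270.3687] 217 [ 0.4764 -0.1465]
side [308.7403 279.4545] 231 [ 0.5791 -0.2127]
side [268.1    360.3974] 380 [ 0.4724 -0.2885]
side lid [276.5915 202.3313] [263 192  28  22 492] [ 0.5883 -0.0881]
side yel [335.875  159.8333] [332 157  10   8  24] [ 0.7276 -0.0509]
side yel [307.9899 167.5051] [285 159  46  18  99] [ 0.6724 -0.0461]
side yel [349.2353 173.1373] [343 167  15  14  51] [ 0.7291 -0.0892]
side yel [360.3435 242.1359] [ 306  182  124  106 2972] [ 0.6597 -0.2138]
side yel [211.9444 203.25  ] [207 198  10  10  36] [ 0.4909 -0.0499]
reag [0.4661 0.0885 0.07  ] side [0.467  0.0806 0.07  ]
dropper [ 0.491  -0.0485  0.062 ] [ 0.4923 -0.0495  0.062 ]
rim [ 0.8115  0.049  -0.045 ]
rim [ 0.8111 -0.247  -0.045 ]
rim [ 0.6679  0.0468 -0.045 ]
rim [ 0.6672 -0.242  -0.045 ]
edge [0.6557 0.4994 0.    ]
edge [0.6553 0.1414 0.    ]
edge [ 0.6577 -0.3401  0.    ]
[ 0.4931 -0.188   0.    ]
```

```bash
python3 -c "
import cv2
p=cv2.imread('pics/top0.png')[140:280,190:450];cv2.imwrite('pics/c0.png',cv2.resize(p,None,fx=3,fy=3,interpolation=2))"
```

```text
(no output)
```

View pics/c0.png

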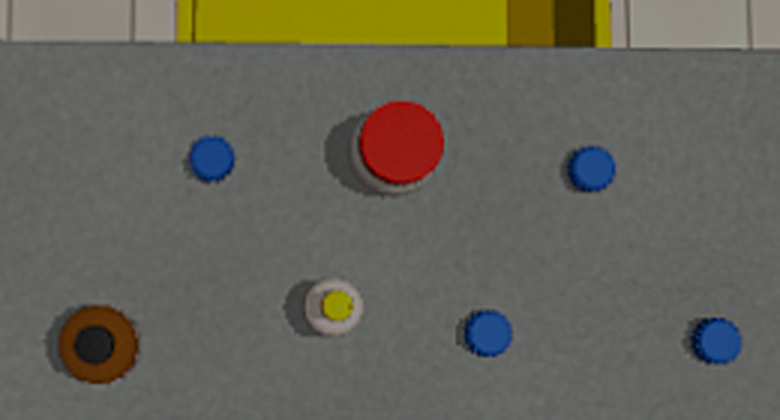

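Both cameras agree to within about 1 mm on the caps. The bin centre is at y ≈ -0.098. I'll push with the fingers slightly open (18 mm) so each cap sits in the notch, starting with the cap at (0.579,-0.212), pushed diagonally inward. First I'll find the fingertip height with a guarded descent.

```bash
cat >> h.py <<'E'
from scipy.spatial.transform import Rotation as Rn
def quat(th):
    r=Rn.from_euler('z',th)*Rn.from_quat([0,1,0,0])  # xyzw: half turn about y
    q=r.as_quat(); return np.array([q[3],q[0],q[1],q[2]])
def plan(cap,tgt,back=0.042,off=0.0225):
    cap=np.array(cap);tgt=np.array(tgt);d=(tgt-cap)/np.linalg.norm(tgt-cap)
    return cap-d*back, tgt-d*off, np.arctan2(d[1],d[0]), d
E
python3 - <<'E'
from h import *
env.grip(0.018)
s,e,th,d=plan((.5788,-.2122),(.685,-.160))
print(s,e,th)
env.reach([s[0],s[1],.25],quat(th))
env.movel([s[0],s[1],.10],0.2)
hit=env.movel([s[0],s[1],.066],0.03,stop_force=3)
st=env.get_state();print(hit,st['tcp_pos'],st['force'],st['opening'],st['time'],st['qpos'])
z=st['tcp_pos'][2]+.004
env.movel([s[0],s[1],z],0.05)
p,_=camera("top");cv2.imwrite("pics/t1.png",p[100:300,180:480]);p,_=camera("side");cv2.imwrite("pics/s1.png",p)
print(env.get_state()['force'],env.get_state()['tcp_pos'])
E
python3 -c "
import cv2
p=cv2.imread('pics/t1.png');cv2.imwrite('pics/t1b.png',cv2.resize(p,None,fx=2.6,fy=2.6))"
```

```text
[ 0.54110715 -0.23072699] [ 0.6648074  -0.16992517] 0.45684499284599694
True [ 0.54092835 -0.23073218  0.07292277] [-1.49898041  1.12150945  7.62489719] 0.017850016378667507 5.575 [-0.04098271  0.69594248  0.45547931  1.93921861 -0.50624943  0.62157409
  2.76979845]
[ 0.06197105  0.41009141 -1.00578609] [ 0.54099558 -0.23064278  0.07670812]
```

View pics/t1b.png

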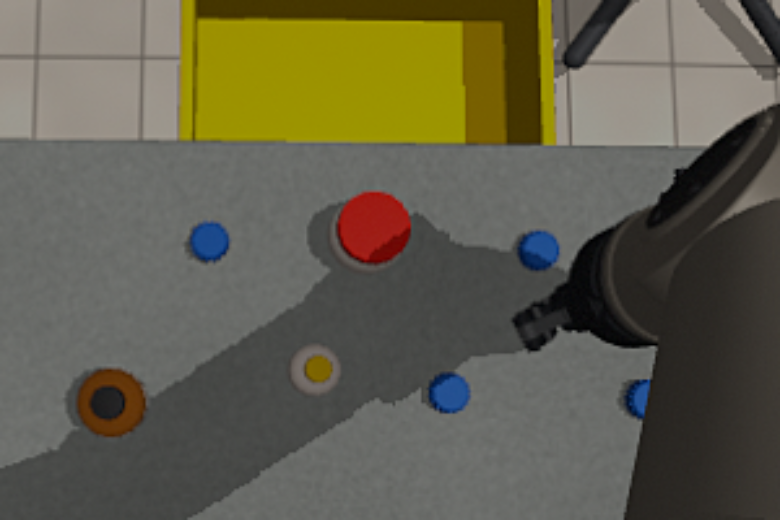

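View pics/s1.png

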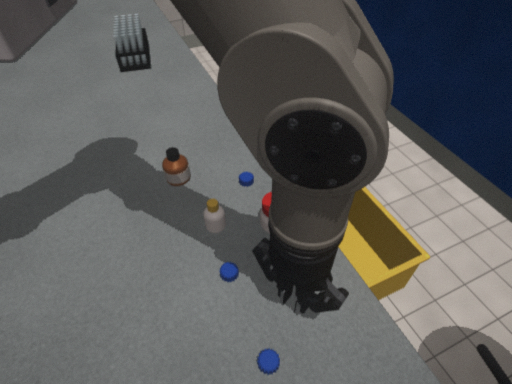

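The fingertips touch the worktop at TCP z ≈ 0.073 and are now 4 mm above it, behind the cap, clear of the cup. Next I push this cap.

```bash
python3 - <<'E'
from h import *
Z=.0767
s,e,th,d=plan((.5788,-.2122),(.685,-.160))
env.movel([*e,Z],0.05)
print(env.get_state()['tcp_pos'],env.get_state()['force'])
p,_=camera("side");cv2.imwrite("pics/s2.png",p)
env.movel([*(e-d*.02),Z+.12],0.2)
s,e,th,d=plan((.4727,-.2883),(.685,-.165))
env.movel([*s,.17],0.25,rot=quat(th))
p,_=camera("top");cv2.imwrite("pics/t2.png",p)
print(env.get_state()['time'],env.get_state()['tcp_pos'])
E
```

```text
[ 0.6646468  -0.17008415  0.07672179] [-0.08941749 -0.3577076   0.03927955]
10.8417 [ 0.43760964 -0.30854557  0.16983393]
```

View pics/s2.png

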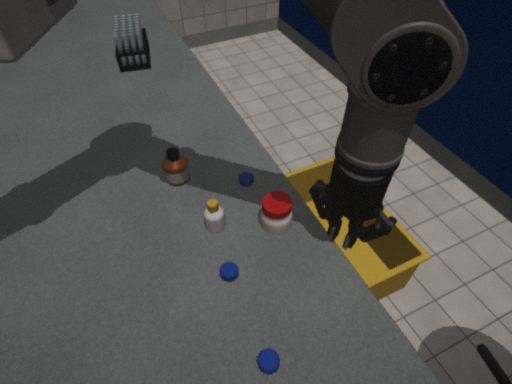

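View pics/t2.png

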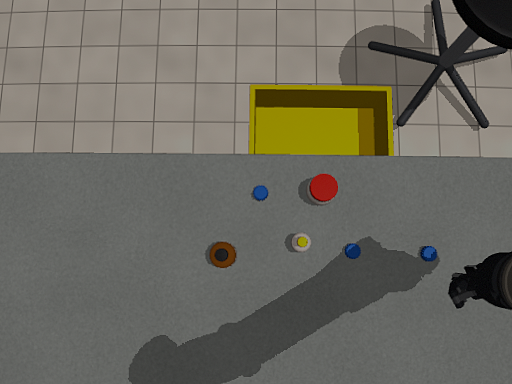

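The cap at (388,196) is gone from the worktop and isn't on the floor. It must lie just under the overhang, hidden from both cameras. The cup, dropper and reagent haven't moved. Next come the cap at (429,254) and then the one at (353,251).

```bash
python3 - <<'E'
from h import *
Z=.0767
s,e,th,d=plan((.4727,-.2883),(.685,-.165))
env.movel([*s,Z],0.12)
env.movel([*e,Z],0.06)
print(env.get_state()['tcp_pos'],env.get_state()['force'])
p,_=camera("top");cv2.imwrite("pics/t3.png",p)
env.movel([*(e-d*.02),Z+.12],0.2)
s,m,th,d=plan((.4763,-.1460),(.575,-.180))
env.movel([*s,.20],0.25,rot=quat(th))
p,_=camera("side");cv2.imwrite("pics/s3.png",p)
for c,a,w in caps("side",p): print(c,a,w)
print(env.get_state()['time'],env.get_state()['tcp_pos'])
E
```

```text
[ 0.66548852 -0.17635001  0.07673743] [-0.03717675  0.50706404  0.25928185]
[245.81034483 177.43965517] 116 [0.58263296 0.02369274 0.011     ]
[228.52542373 270.95338983] 236 [ 0.47589568 -0.14740382  0.011     ]
18.2167 [ 0.43767339 -0.13243565  0.19993007]
```

View pics/t3.png

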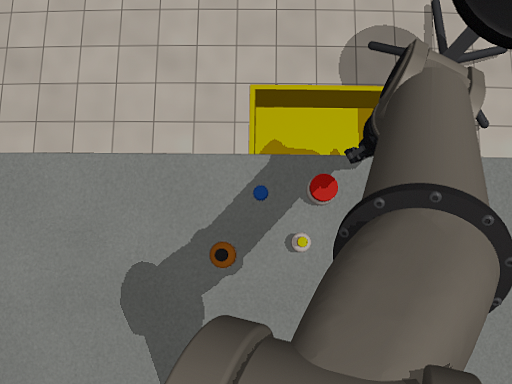

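View pics/s3.png

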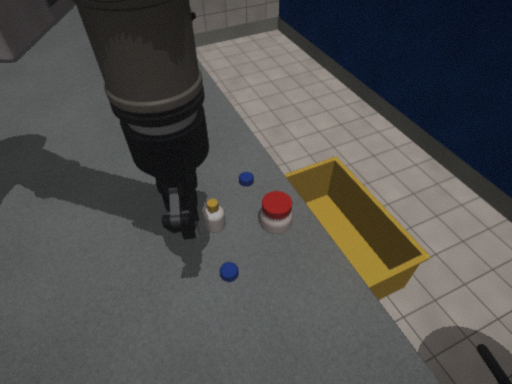

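The second cap has gone over the edge too, and the bottles are unmoved. Now the cap at (228,271) in the side view, curving away from the cup.

```bash
python3 - <<'E'
from h import *
Z=.0767
s,m,th,d=plan((.4763,-.1462),(.575,-.180))
e=m+np.array([.11,-.005])
env.movel([*s,Z],0.15)
env.movel([*m,Z],0.06)
env.movel([*e,Z],0.06)
print(env.get_state()['tcp_pos'],env.get_state()['force'])
p,_=camera("top");cv2.imwrite("pics/t4.png",p)
env.movel([e[0]-.015,e[1],Z+.13],0.2)
s,e,th,d=plan((.5826,.0245),(.685,-.018))
env.movel([*s,.20],0.25,rot=quat(th))
p,_=camera("side");cv2.imwrite("pics/s4.png",p)
for c,a,w in caps("side",p): print(c,a,w)
print(env.get_state()['time'],env.get_state()['tcp_pos'])
E
```

```text
[ 0.66345678 -0.17773403  0.0767256 ] [-0.25397169  0.50139475 -0.17117574]
[245.82300885 177.17699115] 113 [0.58294561 0.0243229  0.011     ]
25.4167 [0.54429485 0.03899422 0.20009281]
```

View pics/t4.png

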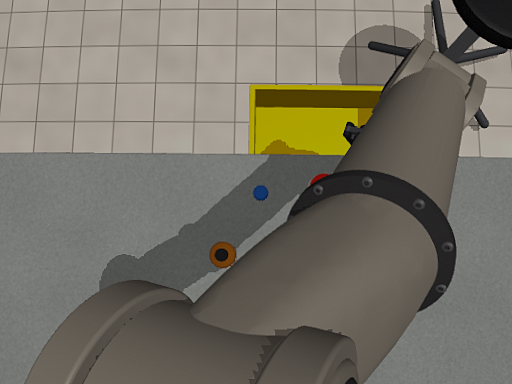

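View pics/s4.png

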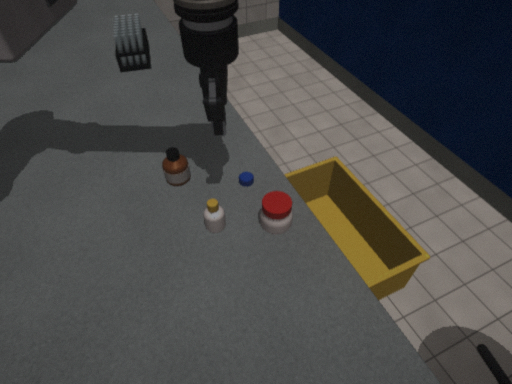

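Three caps are gone, and the cup is still at (277,212) in the side view. Now the last cap, at (246,177).

```bash
python3 - <<'E'
from h import *
Z=.0767
s,e,th,d=plan((.5828,.0245),(.685,-.018))
env.movel([*s,Z],0.15)
env.movel([*e,Z],0.05)
print(env.get_state()['tcp_pos'],env.get_state()['force'])
env.movel([*(e-d*.02),.22],0.2)
env.movel([.45,.30,.30],0.3)
np.set_printoptions(precision=4,suppress=True)
for n in("top","side"):
    p,_=camera(n);cv2.imwrite(f"pics/{n}5.png",p)
    print(n,[(c,a) for c,a,w in caps(n,p)])
    for nm,lo,hi,z in(("lid",(0,180,100),(4,255,255),.053),("yel",(22,100,80),(32,255,255),.06)):
        for c,sx in blobs(p,lo,hi,30): print(n,nm,c,px2w(n,*c,z)[:2])
print(env.get_state()['time'])
E
```

```text
[ 0.66408938 -0.00929875  0.0766734 ] [ 0.6765432  -0.34455551 -0.59182476]
top [(array([372.6081, 137.3649]), np.int32(74)), (array([368.4778, 150.3889]), np.int32(90))]
top lid [323.5729 186.9186] [ 0.588  -0.0875]
top yel [313.9259 124.8742] [ 0.6993 -0.0702]
top yel [302.2439 241.5   ] [ 0.491  -0.0491]
side []
side lid [276.6329 202.2637] [ 0.5885 -0.088 ]
side yel [333.8043 160.3913] [ 0.7234 -0.0505]
side yel [305.598  168.4118] [ 0.6675 -0.0463]
side yel [360.1474 240.8811] [ 0.6608 -0.2119]
side yel [212.5676 204.027 ] [ 0.4913 -0.0518]
31.4917
```

View pics/top5.png

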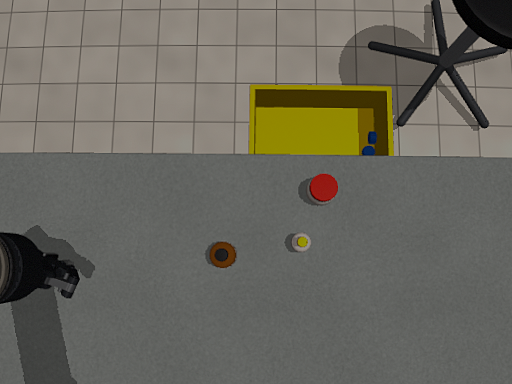

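View pics/side5.png

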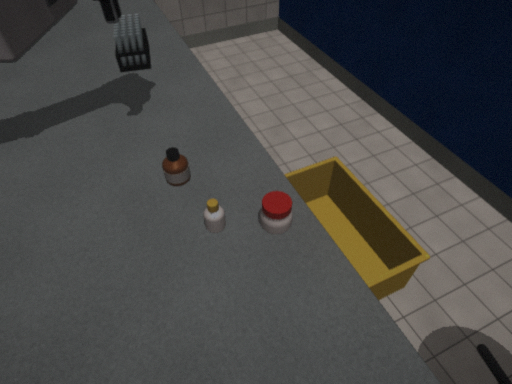

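```bash
python3 -c "
from h import *
env.dwell(0.5);job.job_done();print(env.get_state()['time'])"
```

```text
the job is handed in; nothing more can be done
the job is handed in; nothing more can be done
```

I swept all four caps one at a time along the worktop and over the front edge within the bin's width. They were held in the notch between the slightly open fingertips and pushed slowly. I handed the job in at about 32 s on the robot's clock, with the arm clear of everything.

- **Caps:** the final pictures show none left on the worktop and none on the visible floor. Two can be seen in the bin, at about (373,137) and (368,150) in the top view.
- **Not seen directly:** the other two caps should be in the part of the bin hidden by the bench edge. I infer that from where they went over: all four were aimed 80–87 mm or less from the bin's centre in y, against the 120 mm allowed.
- **Cup and dropper:** both measure within about 1 mm of their starting places in the top view. The side view agrees for the cup. Its dropper reading shifted by about 2 mm, from a small and noisy patch of colour.
- **Reagent bottle:** it stands at the same pixels as before, judged by eye only.
- **Forces:** in the readings I took, the tool force stayed under 1.1 N, apart from about 8 N when I touched down to find the worktop height. I did not log it during the pushes themselves.

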